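# Clamp the jar in the shaker and hold its dial at three

## Task

The small lidded jar stands loose between the open jaws of the jar shaker: swing the upright post of the clamp ring clockwise (seen from above) until all three jaws grip the jar firmly, and let go of the post. Then turn the spring-return dial clockwise past its first two clicks to the third mark and keep holding it there: the program finishes with the gripper still holding the dial at three and the jar still clamped upright. Do not turn the dial before the jar is clamped, and leave the things round the shaker where they are.

Things in the scene. Friction and masses are not known exactly. Their poses are not given: they have to be found in the camera images.
- shaker: jar shaker, flat white housing 190 (x) x 330 (y) x 40 mm, fixed to the worktop, turned up to 0.25 rad about z; origin on the worktop, 10 mm behind the centre of the housing; x away from the operator's side, y left, z up. The clamp's vertical axis is at x 0, y +75 mm, the dial's at x -68, y -110 mm. Marks by the dial: a long bar at rest, then one, two, three, four short bars.
- clamp_ring (a joint): turn of the grey clamp ring (156 mm across) about the clamp axis, rad, growing clockwise from above: 0 jaws fully open, starts at 0 to 0.25, stop at 1.25. All jaws close 10 mm per rad; their sprung pads (4 N/mm) meet the jar at 0.9 to 1.0, so 1.1 to 1.25 grips it firmly. Dry friction (0.3 N m) keeps it where it is left. The post needs 3 to 4 N, at the end 6 to 9 N.
- post (a point): on the axis of the upright round steel post of the clamp ring, 10 mm below its top. Post 17 mm across, its top 109 mm above the worktop, free down to 58 mm; it swings with the ring on an arc of 90 mm radius about the clamp axis, on the robot's side of the clamp.
- jaw0: one of three aluminium jaws with a sprung black nylon pad 18 mm wide, 26 mm high, tops 83 mm above the worktop; origin on the clamp axis 52.5 mm above the worktop when open; slides radially, driven by the ring; this one stands on the +x side of the clamp axis
- jaw1: like jaw0, 120 degrees further anticlockwise seen from above
- jaw2: like jaw0, 240 degrees further anticlockwise seen from above
- small_jar: small dark jar with white lid, 63 mm across, 67 mm high, 0.3 kg or so, standing loose on the platform between the jaws, its underside (origin at the centre) 53.5 mm above the worktop; z up
- dial (a joint): turn of the dial, rad, growing clockwise from above: 0 at rest; soft clicks at 0.4, 0.8, 1.2, 1.6 are the first to fourth mark; stop at 1.7. A return spring (0.10 N m at rest to 0.16 at the third; clicks add or take about 0.05) turns it back to 0 from anywhere when let go.
- dial_grip (a point): on the dial's vertical axis, 73 mm above the worktop, inside the dial's upright black bar grip: bar 46 long x 13 mm wide, top 82 mm and foot 52 mm above the worktop, on a disc 50 mm across. The point's x axis lies along the bar towards its white pointer and turns with it; at rest it is 0.6 rad anticlockwise (from above) of the shaker's x axis.
- salsa_jar: bystander: tall red jar with white lid, 67 mm across, 99 mm high, on the worktop left of the shaker; origin at the centre of its underside
- label_tape: bystander: flat roll of tape, 96 mm across, 25 mm high, right of the shaker; origin at the centre of its underside
- jar_lid1: bystander: loose white jar lid lying flat, 70 mm across, 9 mm high, in front of the shaker; origin at the centre of its underside
There are look-alikes about, which are no part of the job. What is shaped like the small_jar but green or yellow is not meant.

How it is judged:
On the way, in this order (a step that is already met when the one before it is completed fails the run):
1. all three jaws grip the jar (contact force between each of jaw0, jaw1, jaw2 and small_jar above 2 N), for 0.2 s.
2. the gripper holds the dial at the third click (value of joint dial between 1.08 and 1.32 rad and contact force between the fingers and dial above 1 N), for 0.3 s.
At the end, for the whole second after the job is handed in: The gripper is holding the dial (more than 1 N) at the third click, 1.2 rad within 0.12, and the post has been let go; each of the three jaws presses the jar with more than 2 N and the jar is upright within 0.1 rad (all of step 1 and all of step 2 and contact force between the arm and clamp_ring below 0.1 N and angle between small_jar's own z axis and vertical below 0.1 rad); the arm keeps its last pose, push and grip.
It fails at once if the dial was turned (more than 0.2 rad) while the jar was not gripped by the jaws (value of joint dial above 0.2 rad and contact force between any of jaw0, jaw1, jaw2 and small_jar below 0.5 N).
It fails at once if the jar was lifted or tipped (angle between small_jar's own z axis and vertical above 0.2 rad or height (world z) of small_jar above 0.07 m).
It fails at once if a bystander was moved more than 20 mm (distance of any of salsa_jar, label_tape, jar_lid1 from where it was at the start of the episode above 0.02 m).
It also fails if it takes over 58 s, if anything falls off the work surface, if the arm or the gripper's body presses on something with over 40 N, if the wrist force passes 120 N, or if a joint passes its speed limit or range.

## Robot

A 6-joint arm with a two-finger parallel gripper is mounted at the origin on a cart in front of the work surface, level with it; the furniture and walls round the work are solid. World frame = base frame: x ahead of the robot, y to its left, z up, the work surface at z = 0. Lengths are in m, angles in rad, forces in N, time in s.
With the tool pointing down it reaches from about 0.325 to 1 m from the base axis. Payload 5.1 kg.
Tool frame: the origin (TCP) lies where the fingers leave the gripper's body, on its centre line; the fingertips stand 73 mm ahead of it and the grasp point (between the pads) lies 54 mm ahead of it; z points along the fingers, y is the line along which they close (so a half turn about z gives the same grasp; the last joint's range is limited). The gripper opens to 85 mm and grips with 20 to 120 N. Pads are 22 mm wide; open, the fingers measure 114 mm over their backs; the gripper's body (76 mm by 85 mm) begins 54 mm behind the grasp point. The pads swing forward as they close: fully open they stand 13 mm farther back than shut.
Start: joints at [1.267, 0.124, 1.65, -0, 1.367, -0.083], TCP at [0.142, 0.634, 0.304] pointing down, gripper open.
Joint ranges: [-2.61, 2.61], [-1.02, 2.33], [0.03, 2.71], [-1.35, 4.49], [0.32, 2.68], [-2.91, 2.91]. Speed limits (rad/s): [2.57, 2.57, 3.14, 3.14, 3.14, 3.14].

## Interface

Orientations are given as a unit quaternion [w, x, y, z].
In Python, from bench import read_state, camera, workorder, models gives the robot as it stands.
- The arm moves only by the tool drive_tool, never from a script. Its argument "increments" is a list of rows, each a list of 3 entries, a list of its own where there are three numbers: the shift along the tool's x, y, z scaled (see below), then the turn about the tool's z scaled (see below), then the opening, from 0 (shut) to 1 (fully open). In form: [[[x, y, z], yaw, fingers], ...]. A call has 1 to 8 rows; each row is the pose to reach, as a shift and turn from the pose commanded when the call began, along the tool's axes at that moment, turning the shorter way round; what a row does not reach only later rows make up. The controller multiplies each number of a shift by 0.1 m and each number of a turn by 180 degrees. A row lasts 1/10 s, in which the tool goes at most 50 mm and 8.59 degrees, less where a joint would pass 70% of its speed; a pose out of reach is approached as far as the arm can. A call with a number of a shift or a turn outside -1 to 1 is refused whole. A call with a gripper value outside its range is refused whole. The fingers move at their own pace and stop on an object; "force" is the grip in N (left out, the last holds). Time passes only in rows, so rows that repeat a pose let the fingers close. It gives the time, the measured TCP pose, the force, the opening and the grip force at its end, in the units of the state.
- read_state(): the state, without advancing time (a new reading comes with each control period).
- camera(name): name is "side" or "top"; returns a dict with "image" (420x560x3 uint8, blue, green, red), "K" (3x3 intrinsics, pixels), "rvec" (rotation vector, rad) and "tvec" (3), from world to camera coordinates, as OpenCV has them. Camera axes: x right, y down, z forward; pixel columns grow to the right and rows downward; lengths in m; the calibration is good to about 2 mm. A picture is of the moment at which its call begins. There is no depth.
- workorder.hand_in(): hands the job in; it is judged then, once.
Trained networks look in a picture, given as the dict that the camera call returned (one of the last four; its "shot" number tells which), for a name from the list of things; names that differ only in an ending like _2 or _b are one class to them, and where a whole thing is asked for, a point or a joint stands for the part that bears it (a point fixed in the world has none). Each returns a list of dicts, best first, with "conf" (0 to 1); they miss things now and then, are a little off and sometimes report something else, mostly with a low value. They report only what shows in the picture. A call takes as long as a camera call. They do not tell look-alikes from the thing itself.
- models.recognise(picture, target): "position" ([x, y, z] in m, in the coordinates of the camera as it stood for that picture, good to about 4 mm: the middle of the surface that is visible of it).
The state is a dict: "time_s": time; "joint_pos": joint angles; "joint_vel": joint speeds; "joint_efforts": joint torques, N m; "ee_pos": TCP position; "orientation": TCP orientation; "contact_force": force on the tool from outside, world axes, zero at the start; "moment": the same for the moment, N m; "gripper_width": opening from 0.0 (shut) to 1.0 (fully open); "grasp_force": force on a finger pad.
Only numpy, scipy, OpenCV 4.12 (cv2) and the standard library are available. Lean on these libraries where they do the work, as an engineer would, in place of code of your own. Each camera call takes 0.05 s, during which the arm holds its last target. There are 200 camera calls.

## Working session

There is one attempt and no reset: what is moved stays moved. The work goes in short steps, Python scripts to look and compute and a tool call to move; the robot and the scene stay as the last step left them, time stands still between calls to the robot, and variables do not carry over. Pictures are saved under pics/ and viewed, at most 10 in all, crops included, and the job is handed in when it is done.

Besides the shell and the picture viewer there is one more tool, called after ">>>" as name([rows], argument=value, ...), one row to a line, values as JSON. drive_tool: Moves the arm, as the interface text tells. Shifts and turns lie within -1 to 1; 1 stands for 0.1 m of shift or 180 degrees of turn. Its arguments: {"type":"object","properties":{"increments":{"type":"array","items":{"type":"array"}},"force":{"type":"number"}},"required":["increments"]}

```bash
mkdir -p pics
cat > h.py <<'E'
import numpy as np, cv2
from bench import read_state, camera, workorder, models
def w2c(p): 
    R=cv2.Rodrigues(np.array(p["rvec"],float))[0]; return R,np.array(p["tvec"],float).ravel()
def toW(p,x):
    R,t=w2c(p); return R.T@(np.array(x)-t)
def ray(p,u,v,z):
    R,t=w2c(p); d=R.T@np.linalg.solve(np.array(p["K"],float),[u,v,1.]); c=-R.T@t
    return c+d*(z-c[2])/d[2]
def proj(p,X):
    return cv2.projectPoints(np.array(X,float).reshape(-1,1,3),np.array(p["rvec"],float),np.array(p["tvec"],float),np.array(p["K"],float),None)[0].reshape(-1,2)
E
python3 - <<'E'
from h import *
s=read_state(); print({k:np.round(v,3) for k,v in s.items()})
for n in("top","side"):
    p=camera(n); cv2.imwrite(f"pics/{n}0.png",p["image"])
    for t in ("shaker","post","small_jar","dial_grip","jaw0","jaw1","jaw2","clamp_ring","salsa_jar","label_tape","jar_lid1"):
        for r in models.recognise(p,t)[:2]: 
            W=toW(p,r["position"]); print(n,t,round(r["conf"],2),W.round(3),proj(p,W).round(0))
E
```

```text
{'time_s': np.float64(0.0), 'joint_pos': array([ 1.267,  0.125,  1.652, -0.   ,  1.368, -0.083]), 'joint_vel': array([ 0.001, -0.   ,  0.001,  0.   ,  0.   ,  0.001]), 'joint_efforts': array([ 1.0000e-03, -4.2362e+01, -3.6545e+01, -0.0000e+00,  7.0000e-03,
       -0.0000e+00]), 'ee_pos': array([0.142, 0.634, 0.303]), 'orientation': array([-0.   ,  0.11 ,  0.994, -0.001]), 'contact_force': array([-0.351, -0.667,  0.213]), 'moment': array([-0.064,  0.013,  0.003]), 'grasp_force': np.float64(0.0), 'gripper_width': np.float64(1.003)}
top shaker 0.94 [ 0.514 -0.17   0.041] [[364. 200.]]
top post 0.62 [ 0.515 -0.091  0.05 ] [[337. 199.]]
top small_jar 0.8 [ 0.515 -0.078  0.12 ] [[334. 193.]]
top small_jar 0.71 [0.374 0.08  0.066] [[276. 248.]]
top dial_grip 0.71 [ 0.474 -0.269  0.054] [[401. 213.]]
top dial_grip 0.64 [ 0.499 -0.128  0.074] [[351. 203.]]
top jaw0 0.65 [ 0.491 -0.04   0.074] [[319. 206.]]
top jaw0 0.5 [ 0.577 -0.081  0.08 ] [[334. 175.]]
top jaw1 0.65 [ 0.491 -0.04   0.074] [[319. 206.]]
top jaw1 0.5 [ 0.577 -0.081  0.08 ] [[334. 175.]]
top jaw2 0.65 [ 0.491 -0.04   0.074] [
[... 614 characters left out ...]
e small_jar 0.9 [0.364 0.07  0.07 ] [[248. 226.]]
side small_jar 0.6 [ 0.512 -0.094  0.124] [[339. 220.]]
side dial_grip 0.98 [ 0.474 -0.277  0.053] [[383. 296.]]
side jaw0 0.68 [ 0.488 -0.041  0.069] [[315. 226.]]
side jaw0 0.56 [ 0.496 -0.133  0.072] [[344. 246.]]
side jaw1 0.68 [ 0.488 -0.041  0.069] [[315. 226.]]
side jaw1 0.56 [ 0.496 -0.133  0.072] [[344. 246.]]
side jaw2 0.68 [ 0.488 -0.041  0.069] [[315. 226.]]
side jaw2 0.56 [ 0.496 -0.133  0.072] [[344. 246.]]
side clamp_ring 0.84 [ 0.489 -0.11   0.051] [[334. 247.]]
side salsa_jar 0.86 [0.484 0.06  0.088] [[286. 198.]]
side label_tape 0.91 [ 0.519 -0.408  0.025] [[439. 329.]]
side jar_lid1 0.89 [ 0.371 -0.181  0.009] [[320. 304.]]
```

Run:
```python
import cv2
a=cv2.imread("pics/top0.png")[140:290,240:480]; b=cv2.imread("pics/side0.png")[170:350,220:460]
cv2.imwrite("pics/a.png",cv2.resize(a,None,fx=3.3,fy=3.3,interpolation=2)); cv2.imwrite("pics/b.png",cv2.resize(b,None,fx=3.3,fy=3.3,interpolation=2))
```

```text
(no output)
```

View pics/a.png

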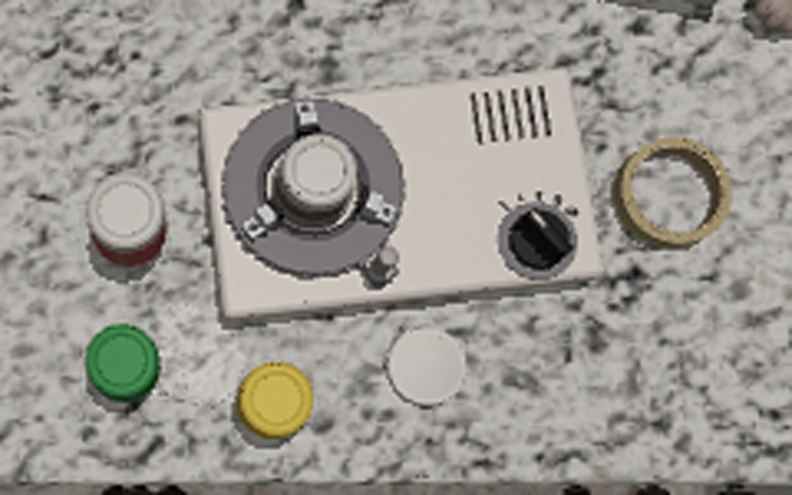

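View pics/b.png

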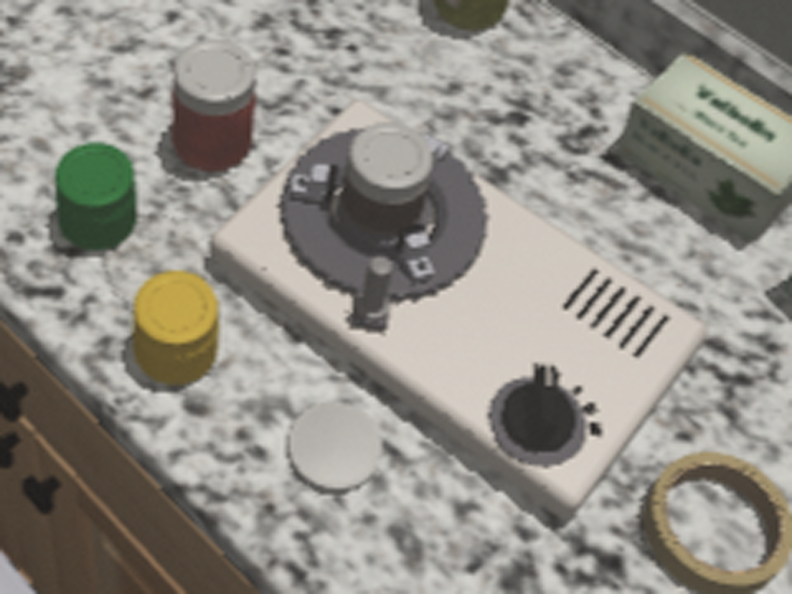

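The top view shows the shaker with the post top at about pixel (357,216) and the dial at (403,212). The post swings left, through the near side. The green and yellow jars are decoys. Next I'll fit the shaker pose.

Run:
```python
from h import *
from scipy.optimize import least_squares
pt,ps=camera("top"),camera("side")
ct=lambda u,v:(240+u/3.3,140+v/3.3); cs=lambda u,v:(220+u/3.3,170+v/3.3)
# shaker-frame points: centre of housing at x=+.01
Xs=np.array([[.105,.165,.04],[.105,-.165,.04],[-.085,-.165,.04],[-.085,.165,.04]])
obs=np.array([ct(203,110),ct(568,70),ct(603,270),ct(222,316)])
def T(q,X): 
    c,s=np.cos(q[2]),np.sin(q[2]); X=np.atleast_2d(X)
    return np.c_[q[0]+c*X[:,0]-s*X[:,1],q[1]+s*X[:,0]+c*X[:,1],X[:,2]]
f=lambda q:(proj(pt,T(q,Xs))-obs).ravel()
r=least_squares(f,[.51,-.17,.1]); q=r.x; print(q.round(4),r.fun.round(1))
A=T(q,[0,.075,.05])[0];D=T(q,[-.068,-.11,.073])[0];print("axis",A.round(4),"dial",D.round(4))
print("side corners pred (crop)",((proj(ps,T(q,Xs))-[220,170])*3.3).round(0).tolist())
print("dial disc top crop",((proj(pt,[[*D[:2],.052]])-[240,140])*3.3).round(),((proj(ps,[[*D[:2],.052]])-[220,170])*3.3).round())
# triangulated post top
P=[np.array(p["K"],float)@np.c_[w2c(p)] for p in(pt,ps)]
a,b=ct(389,249),cs(380,261)
X=cv2.triangulatePoints(P[0],P[1],np.array(a).reshape(2,1),np.array(b).reshape(2,1)).ravel();X=X[:3]/X[3];print("post tri",X.round(4))
for n,p,u in(("t",pt,a),("s",ps,b)):
    W=ray(p,*u,.109); d=W-A; print(n,W.round(4),"r",np.hypot(*d[:2]).round(4),"angle in shaker",(np.arctan2(d[1],d[0])-q[2]).round(3))
for p in(pt,ps):
    im=p["image"].copy()
    # overlay: outline, axis ring, dial disc, bar at rest, post at r=.09
    th=np.linspace(0,2*np.pi,40)
    C=lambda x,y,z,rr:np.c_[x+rr*np.cos(th),y+rr*np.sin(th),0*th+z]
    big=cv2.resize(im,None,fx=6,fy=6,interpolation=2)
    for Y,c in((T(q,Xs),(0,0,255)),(T(q,C(0,.075,.05,.078)),(255,0,0)),(T(q,C(-.068,-.11,.052,.025)),(0,255,0)),(C(*ray(pt,*a,.109)[:2],.109,.0085),(255,0,255)),
      (T(q,np.array([[-.068,-.11,.082],[-.068+.023*np.cos(.6),-.11+.023*np.sin(.6),.082]])),(0,255,255))):
        cv2.polylines(big,[np.int32(proj(p,Y)*6)],len(Y)>2,c,1)
    if p is pt: o=big[930:1410,1750:2550]; 
    else: o=big[1140:1740,1700:2500]
    cv2.imwrite("pics/ov_%s.png"%("t" if p is pt else "s"),o)
```

```text
[ 0.5109 -0.1613  0.1078] [-2.  -1.3  0.8 -2.   1.3  2.  -0.1  1. ]
axis [ 0.5029 -0.0868  0.05  ] dial [ 0.4552 -0.278   0.073 ]
side corners pred (crop) [[355.0, 92.0], [714.0, 325.0], [574.0, 510.0], [203.0, 235.0]]
dial disc top crop [[543. 262.]] [[523. 435.]]
post tri [ 0.455  -0.1382  0.1098]
t [ 0.4569 -0.1396  0.109 ] r 0.07 angle in shaker -2.394
s [ 0.4539 -0.1371  0.109 ] r 0.0702 angle in shaker -2.451
```

View pics/ov_t.png

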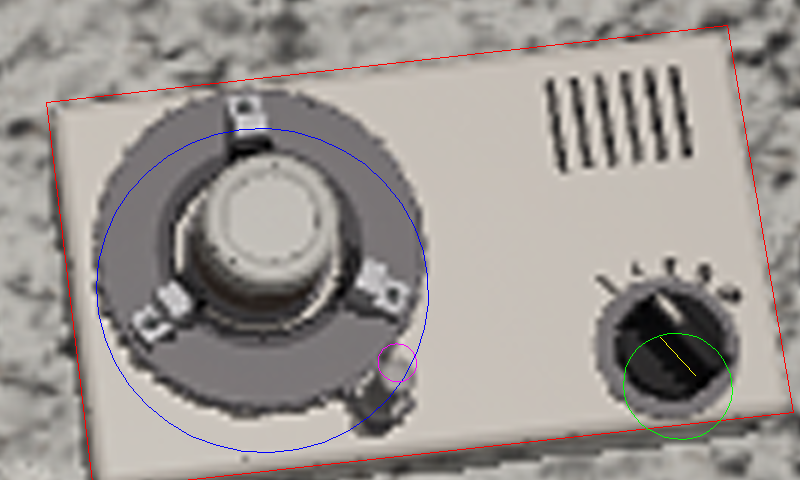

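View pics/ov_s.png

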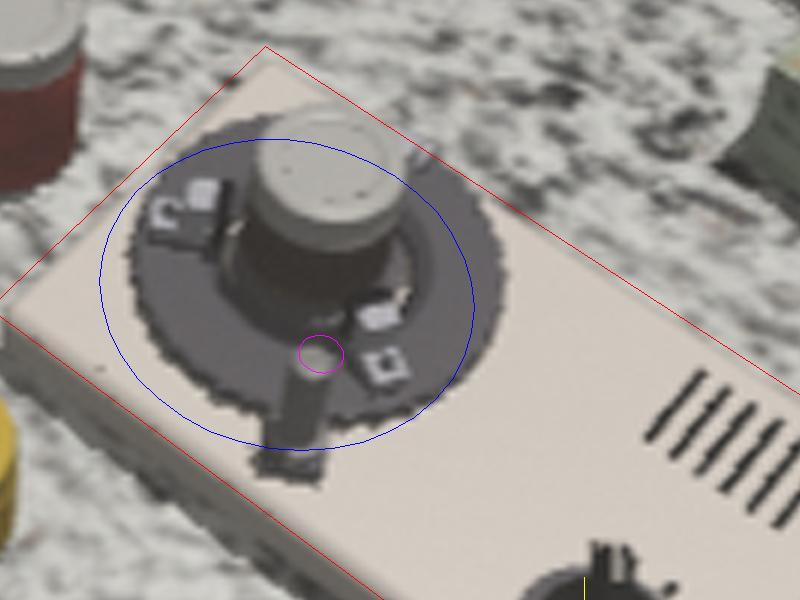

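The overlay is off by 20 mm along x: the origin lies behind the housing's centre, so the centre is at x = -10 mm. I'll correct that and refit with the ring and dial outlines.

Run:
```python
from h import *
from scipy.optimize import least_squares
pt,ps=camera("top"),camera("side")
ot=lambda u,v:((1750+u)/6,(930+v)/6); os_=lambda u,v:((1700+u)/6,(1140+v)/6)
Xs=np.array([[.085,.165,.04],[.085,-.165,.04],[-.105,-.165,.04],[-.105,.165,.04]])
ref=np.array([[-.068,-.11,.052]])
def T(q,X): 
    c,s=np.cos(q[2]),np.sin(q[2]); X=np.atleast_2d(X)
    return np.c_[q[0]+c*X[:,0]-s*X[:,1],q[1]+s*X[:,0]+c*X[:,1],X[:,2]]
th=np.linspace(0,2*np.pi,80)
C=lambda x,y,z,rr:np.c_[x+rr*np.cos(th),y+rr*np.sin(th),0*th+z]
def bb(p,Y): u=proj(p,Y); return np.r_[u.min(0),u.max(0)]
ob_ring_t=np.r_[ot(97,88),ot(423,413)]; ob_dial_t=np.r_[ot(596,272),ot(740,418)]
oc_t=np.array([ot(50,104),ot(728,30),ot(790,412),ot(90,478)])
ob_ring_s=np.r_[os_(131,110)[0],os_(505,430)]
def f(v):
    q=v[:3]; zr=v[3]; 
    rs=bb(ps,T(q,C(0,.075,zr,.078)))
    return np.r_[bb(pt,T(q,C(0,.075,zr,.078)))-ob_ring_t, bb(pt,T(q,C(-.068,-.11,.052,.025)))[[0,2]].mean()-ob_dial_t[[0,2]].mean(),
      bb(pt,T(q,C(-.068,-.11,.052,.025)))[[1,3]].mean()-ob_dial_t[[1,3]].mean(),(proj(pt,T(q,Xs))-oc_t).ravel()]
r=least_squares(f,[.51,-.17,.1,.05]); q=r.x; print(q.round(4),r.fun.round(1))
A=T(q,[0,.075,.05])[0];D=T(q,[-.068,-.11,.073])[0];print("axis",A.round(4),"dial",D.round(4))
a=ot(397,360); b=os_(319,358)
for n,p,u in(("t",pt,a),("s",ps,b)):
    W=ray(p,*u,.109); d=W-A; print(n,W.round(4),"r",np.hypot(*d[:2]).round(4),"angle in shaker",(np.arctan2(d[1],d[0])-q[2]).round(3))
np.save("q.npy",q[:3])
W=ray(pt,*a,.109)
big=[]
for p in(pt,ps):
    im=cv2.resize(p["image"],None,fx=5,fy=5,interpolation=2)
    for Y,c in((T(q,Xs),(0,0,255)),(T(q,C(0,.075,q[3],.078)),(255,0,0)),(T(q,C(-.068,-.11,.052,.025)),(0,255,0)),(C(*W[:2],.109,.0085),(255,0,255)),(T(q,C(0,.075,.1205,.0315)),(255,255,0)),
      (T(q,np.array([[-.068,-.11,.082],[-.068+.023*np.cos(.6),-.11+.023*np.sin(.6),.082]])),(0,255,255))):
        cv2.polylines(im,[np.int32(proj(p,Y)*5)],len(Y)>2,c,1)
    big.append(im)
o=np.hstack([big[0][780:1180,1480:2180][:, :], big[1][930:1330+0,1450:1450]]) 
v=np.vstack([cv2.resize(big[0][780:1180,1480:2160],(510,300)),cv2.resize(big[1][960:1560,1430:2130][:, :],(510,437))[:300]])
cv2.imwrite("pics/ov2.png",v)
```

```text
[ 0.5314 -0.1594  0.098   0.0452] [-0.9  0.1 -0.3 -0.6  0.4  0.1 -0.2 -1.1  0.4 -0.4  0.4  0.5  0.2  1.3]
axis [ 0.5241 -0.0848  0.05  ] dial [ 0.4745 -0.2755  0.073 ]
t [ 0.4581 -0.1395  0.109 ] r 0.0857 angle in shaker -2.547
s [ 0.455  -0.1402  0.109 ] r 0.0886 angle in shaker -2.563
```

View pics/ov2.png

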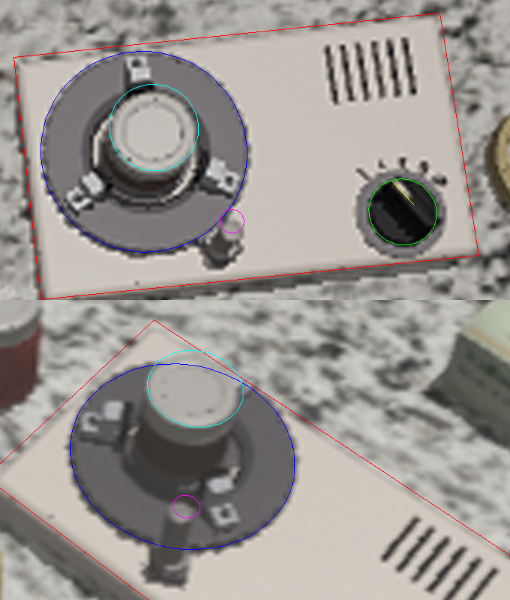

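Both overlays now match the scene: clamp axis at about (0.525, -0.085), post at (0.456, -0.141), dial at (0.4745, -0.2755) and shaker yaw at 0.098. I'll start with the transit at constant height, then the yaw.

>>> drive_tool([
  [[-0.34,-0.49,0],0,1],
  [[-0.68,-0.98,0],0,1],
  [[-0.68,-0.98,0],0,1],
  [[-0.68,-0.98,0],0,1],
])

```text
time_s: 1.8
ee_pos: [0.1881, 0.5219, 0.3041]
orientation: [0.0, 0.111, 0.994, 0.0]
contact_force: [0.6, -0.3, 0.6]
gripper_width: 1.002
grasp_force: 0.0
```

>>> drive_tool([
  [[-0.34,-0.49,0],0,1],
  [[-0.68,-0.98,0],0,1],
  [[-0.68,-0.98,0],0,1],
  [[-0.68,-0.98,0],0,1],
])

```text
time_s: 2.2
ee_pos: [0.2328, 0.4124, 0.3043]
orientation: [0.0, 0.111, 0.994, 0.001]
contact_force: [-0.5, 0.2, -0.5]
gripper_width: 1.004
grasp_force: 0.0
```

>>> drive_tool([
  [[-0.34,-0.49,0],0,1],
  [[-0.68,-0.98,0],0,1],
  [[-0.68,-0.98,0],0,1],
  [[-0.68,-0.98,0],0,1],
])

```text
time_s: 2.6
ee_pos: [0.2778, 0.3024, 0.3045]
orientation: [0.0, 0.111, 0.994, 0.001]
contact_force: [0.6, -0.2, 0.6]
gripper_width: 0.999
grasp_force: 0.0
```

>>> drive_tool([
  [[-0.34,-0.49,0],0,1],
  [[-0.68,-0.98,0],0,1],
  [[-0.68,-0.98,0],0,1],
  [[-0.68,-0.98,0],0,1],
])

```text
time_s: 3.0
ee_pos: [0.3229, 0.1921, 0.3045]
orientation: [0.0, 0.111, 0.994, 0.0]
contact_force: [0.5, 0.0, 0.5]
gripper_width: 1.002
grasp_force: 0.0
```

>>> drive_tool([
  [[-0.34,-0.49,0],0,1],
  [[-0.68,-0.98,0],0,1],
  [[-0.68,-0.98,0],0,1],
  [[-0.68,-0.98,0],0,1],
])

```text
time_s: 3.4
ee_pos: [0.3679, 0.0817, 0.3043]
orientation: [-0.0, 0.111, 0.994, 0.0]
contact_force: [-0.7, -0.1, 0.8]
gripper_width: 1.003
grasp_force: 0.0
```

>>> drive_tool([
  [[-0.34,-0.49,0],0,1],
  [[-0.68,-0.98,0],0,1],
  [[-0.68,-0.98,0],0,1],
  [[-0.68,-0.98,0],0,1],
])

```text
time_s: 3.8
ee_pos: [0.4129, -0.0285, 0.3039]
orientation: [-0.0, 0.111, 0.994, 0.0]
contact_force: [-0.5, 0.1, -0.6]
gripper_width: 1.001
grasp_force: 0.0
```

>>> drive_tool([
  [[-0.34,-0.49,0],0,1],
  [[-0.68,-0.98,0],0,1],
  [[-0.68,-0.98,0],0,1],
  [[-0.68,-0.98,0],0,1],
])

```text
time_s: 4.2
ee_pos: [0.4577, -0.1389, 0.3037]
orientation: [-0.0, 0.11, 0.994, 0.001]
contact_force: [0.7, 0.2, -0.6]
gripper_width: 0.998
grasp_force: 0.0
```

>>> drive_tool([
  [[0,0,0],0.35,1],
  [[0,0,0],0.35,1],
  [[0,0,0],0.35,1],
  [[0,0,0],0.35,1],
  [[0,0,0],0.35,1],
  [[0,0,0],0.35,1],
  [[0,0,0],0.35,1],
  [[0,0,0],0.35,1],
])

```text
time_s: 5.0
ee_pos: [0.4566, -0.1364, 0.3039]
orientation: [-0.0, 0.614, 0.79, 0.001]
contact_force: [-0.3, -0.4, 0.6]
gripper_width: 1.001
grasp_force: 0.0
```

>>> drive_tool([
  [[0,0,0],0.363,1],
  [[0,0,0],0.363,1],
  [[0,0,0],0.363,1],
  [[0,0,0],0.363,1],
  [[0,0,0],0.363,1],
  [[0,0,0],0.363,1],
  [[0,0,0],0.363,1],
  [[0,0,0],0.363,1],
])

```text
time_s: 5.8
ee_pos: [0.4566, -0.1364, 0.3039]
orientation: [-0.001, 0.943, 0.333, 0.0]
contact_force: [-0.6, 0.3, -0.4]
gripper_width: 0.999
grasp_force: 0.0
```

>>> drive_tool([
  [[-0.03,0.03,0.3],0,1],
  [[-0.03,0.03,0.6],0,1],
  [[-0.03,0.03,1],0,1],
  [[-0.03,0.03,1],0,1],
])

```text
time_s: 6.2
ee_pos: [0.453, -0.1396, 0.1981]
orientation: [-0.005, 0.942, 0.335, -0.004]
contact_force: [-1.0, 0.3, -0.9]
gripper_width: 1.002
grasp_force: 0.0
```

>>> drive_tool([
  [[0,0,0.2],0,1],
  [[0,0,0.44],0,1],
  [[0,0,0.44],0,1],
  [[0,0,0.44],0,1],
])

```text
time_s: 6.6
ee_pos: [0.4568, -0.1427, 0.1615]
orientation: [0.0, 0.942, 0.334, 0.0]
contact_force: [0.0, -0.0, -0.2]
gripper_width: 0.997
grasp_force: 0.0
```

Run:
```python
from h import *
print({k:np.round(read_state()[k],4) for k in("ee_pos","contact_force")})
o=[cv2.resize(camera(n)["image"][a:a+110,b:b+150],None,fx=3.6,fy=3.6,interpolation=2)[:,:540] for n,a,b in(("top",150,280),("side",180,260))]
cv2.imwrite("pics/c1.png",np.vstack(o)[:600*2][:792])
cv2.imwrite("pics/c1.png",cv2.resize(np.hstack(o),(800,293)))
```

```text
{'ee_pos': array([ 0.4568, -0.1427,  0.1615]), 'contact_force': array([ 0.0287, -0.0442, -0.2285])}
```

View pics/c1.png

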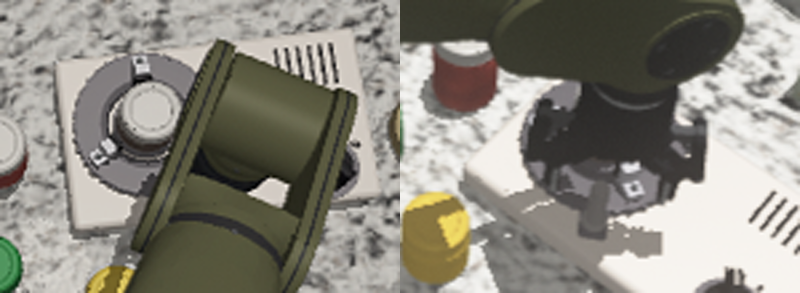

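In the side view the post (crop 595,205) lies between the open fingers. I'll close gently.

>>> drive_tool([
  [[0,0,0],0,0.3],
  [[0,0,0],0,0.3],
  [[0,0,0],0,0.3],
  [[0,0,0],0,0.3],
  [[0,0,0],0,0.3],
  [[0,0,0],0,0.3],
], force=25)

```text
time_s: 7.3
ee_pos: [0.4559, -0.1434, 0.1599]
orientation: [-0.001, 0.943, 0.334, -0.0]
contact_force: [-1.8, 2.3, 2.8]
gripper_width: 0.3
grasp_force: 1.4
```

>>> drive_tool([
  [[0,0,0],0,0.1],
  [[0,0,0],0,0.1],
  [[0,0,0],0,0.1],
  [[0,0,0],0,0.1],
  [[0,0,0],0,0.1],
])

```text
time_s: 7.8
ee_pos: [0.4559, -0.1436, 0.1599]
orientation: [-0.0, 0.943, 0.334, -0.0]
contact_force: [-4.6, 1.1, 3.9]
gripper_width: 0.182
grasp_force: 24.5
```

>>> drive_tool([
  [[0,-0.055,0],0.019,0.1],
  [[0.004,-0.109,0],0.038,0.1],
  [[0.01,-0.163,0],0.057,0.1],
  [[0.02,-0.217,0],0.076,0.1],
  [[0.033,-0.269,0],0.0955,0.1],
  [[0.049,-0.322,0],0.1146,0.1],
  [[0.069,-0.373,0],0.134,0.1],
  [[0.091,-0.422,0],0.153,0.1],
])

```text
time_s: 8.6
ee_pos: [0.4367, -0.1058, 0.1599]
orientation: [0.001, 0.995, 0.099, 0.0]
contact_force: [-3.2, -1.9, 1.5]
gripper_width: 0.189
grasp_force: 25.0
```

Run:
```python
from h import *
s=read_state();A=np.array([.525,-.0845]);d=s["ee_pos"][:2]-A;a=np.arctan2(d[1],d[0]);t=np.array([np.sin(a),-np.cos(a)])
print(np.hypot(*d).round(4),a.round(3),"tan",(s["contact_force"][:2]@t).round(2),"rad",(s["contact_force"][:2]@d/np.hypot(*d)).round(2))
```

```text
0.0908 -2.904 tan -1.11 rad 3.59
```

>>> drive_tool([
  [[0,-0.055,0],0.019,0.1],
  [[0.004,-0.109,0],0.038,0.1],
  [[0.01,-0.163,0],0.057,0.1],
  [[0.02,-0.217,0],0.076,0.1],
  [[0.033,-0.269,0],0.0955,0.1],
  [[0.049,-0.322,0],0.1146,0.1],
  [[0.049,-0.322,0],0.1146,0.1],
])

```text
time_s: 9.3
ee_pos: [0.4351, -0.0726, 0.1599]
orientation: [0.0, 0.997, -0.08, 0.0]
contact_force: [-3.2, -1.2, 2.8]
gripper_width: 0.187
grasp_force: 25.1
```

```bash
cat > f.py <<'E'
from h import *
s=read_state();A=np.array([.525,-.0845]);d=s["ee_pos"][:2]-A;a=np.arctan2(d[1],d[0]);t=np.array([np.sin(a),-np.cos(a)])
print(np.hypot(*d).round(4),(a-2*np.pi*(a>0)).round(3),"tan",(s["contact_force"][:2]@t).round(2),"rad",(s["contact_force"][:2]@d/np.hypot(*d)).round(2),np.round(s["moment"],2))
E
python3 f.py
```

```text
0.0906 -3.273 tan -1.64 rad 2.97 [-0.06  0.48 -0.02]
```

>>> drive_tool([
  [[0,-0.028,0],0.01,0.1],
  [[0,-0.055,0],0.019,0.1],
  [[0.002,-0.082,0],0.029,0.1],
  [[0.004,-0.109,0],0.038,0.1],
])

```text
time_s: 9.7
ee_pos: [0.4372, -0.0626, 0.1599]
orientation: [0.001, 0.99, -0.139, 0.0]
contact_force: [-4.0, -3.5, 2.9]
gripper_width: 0.186
grasp_force: 25.1
```

```bash
python3 f.py
```

```text
0.0905 -3.386 tan -4.34 rad 3.08 [-0.5   0.62  0.03]
```

>>> drive_tool([
  [[0,-0.028,0],0.01,0.1],
  [[0,-0.055,0],0.019,0.1],
  [[0,-0.055,0],0.019,0.1],
])

```text
time_s: 10.0
ee_pos: [0.4388, -0.0571, 0.1599]
orientation: [0.001, 0.986, -0.168, 0.0]
contact_force: [-3.8, -3.1, 1.5]
gripper_width: 0.186
grasp_force: 25.0
```

```bash
python3 f.py
```

```text
0.0904 -3.449 tan -4.11 rad 2.64 [-0.44  0.55 -0.03]
```

>>> drive_tool([
  [[0,-0.028,0],0.01,0.1],
  [[0,-0.055,0],0.019,0.1],
  [[0,-0.055,0],0.019,0.1],
])

```text
time_s: 10.3
ee_pos: [0.4407, -0.0519, 0.1599]
orientation: [0.001, 0.98, -0.197, 0.0]
contact_force: [-4.0, -3.7, 0.7]
gripper_width: 0.185
grasp_force: 25.0
```

```bash
python3 f.py
```

```text
0.0904 -3.51 tan -4.92 rad 2.34 [-0.61  0.48 -0.06]
```

>>> drive_tool([
  [[0,-0.028,0],0.01,0.1],
  [[0,-0.046,0],0.016,0.1],
  [[0,-0.046,0],0.016,0.1],
])

```text
time_s: 10.6
ee_pos: [0.4424, -0.0478, 0.1599]
orientation: [0.001, 0.975, -0.222, 0.0]
contact_force: [-3.0, -4.3, 2.0]
gripper_width: 0.187
grasp_force: 25.0
```

```bash
python3 f.py
```

```text
0.0904 -3.56 tan -5.16 rad 0.98 [-0.63  0.49 -0.03]
```

>>> drive_tool([
  [[0,-0.028,0],0.01,0.1],
  [[0,-0.046,0],0.016,0.1],
  [[0,-0.046,0],0.016,0.1],
])

```text
time_s: 10.9
ee_pos: [0.4444, -0.0437, 0.1599]
orientation: [0.001, 0.969, -0.246, 0.0]
contact_force: [-3.8, -4.5, 0.7]
gripper_width: 0.185
grasp_force: 25.0
```

```bash
python3 f.py
```

```text
0.0903 -3.61 tan -5.72 rad 1.38 [-0.74  0.51 -0.06]
```

>>> drive_tool([
  [[0,-0.02,0],0.007,0.1],
  [[0,-0.037,0],0.013,0.1],
  [[0,-0.037,0],0.013,0.1],
])

```text
time_s: 11.2
ee_pos: [0.4462, -0.0406, 0.1599]
orientation: [0.001, 0.964, -0.266, 0.0]
contact_force: [-4.2, -5.6, 1.8]
gripper_width: 0.19
grasp_force: 25.0
```

```bash
python3 f.py
```

```text
0.0903 -3.65 tan -6.95 rad 0.94 [-0.83  0.58 -0.02]
```

Resistance has climbed to 7 N after 1.22 rad of travel, so the jar is clamped. I'll release the post and lift off.

>>> drive_tool([
  [[0,0,0],0,0.7],
  [[0,0,0],0,0.7],
  [[0,0,0],0,0.7],
  [[0,0,0],0,0.7],
  [[0,0,0],0,0.7],
  [[0,0,0],0,0.7],
])

```text
time_s: 11.8
ee_pos: [0.4461, -0.0397, 0.16]
orientation: [-0.0, 0.964, -0.267, 0.0]
contact_force: [0.1, -0.4, -0.1]
gripper_width: 0.703
grasp_force: 0.0
```

>>> drive_tool([
  [[0,0,-0.2],0,0.7],
  [[0,0,-0.5],0,0.7],
  [[0,0,-0.8],0,0.7],
  [[0,0,-0.8],0,1],
])

```text
time_s: 12.2
ee_pos: [0.4484, -0.0402, 0.245]
orientation: [-0.0, 0.964, -0.267, 0.005]
contact_force: [-0.2, 0.7, 1.1]
gripper_width: 0.851
grasp_force: 0.0
```

Run:
```python
from h import *
from scipy.spatial.transform import Rotation as Ro
s=read_state(); w=s["orientation"]; R=Ro.from_quat([*w[1:],w[0]]).as_matrix()
q=np.load("q.npy"); D=np.array([.4745,-.2755,.23]); 
print(s["ee_pos"],s["joint_pos"].round(2),"tool d",(R.T@(D-s["ee_pos"])).round(4),"psi",np.arctan2(R[1,1],R[0,1]).round(3))
p=camera("top")
cv2.imwrite("pics/d.png",cv2.resize(p["image"][150:240,280:440],None,fx=5,fy=5,interpolation=2))
```

```text
[ 0.44838577 -0.04017445  0.24502164] [-0.21 -0.3   2.15  0.    1.29  1.9 ] tool d [0.1432 0.1885 0.0157] psi -2.111
```

View pics/d.png

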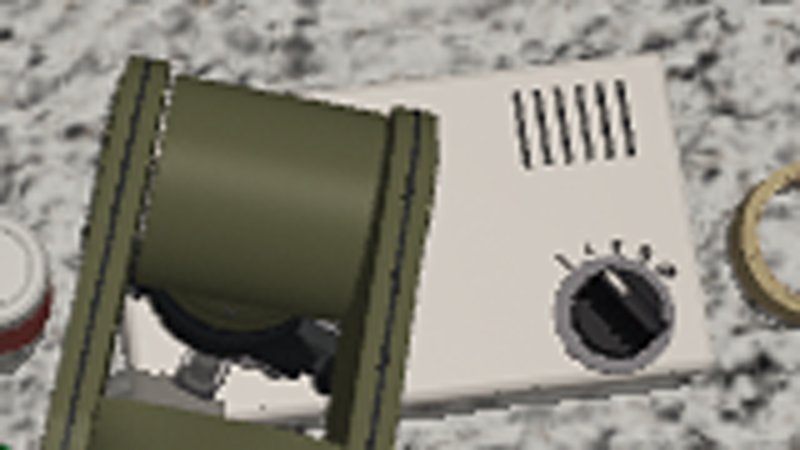

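>>> drive_tool([
  [[0.36,0.47,0],0,1],
  [[0.72,0.94,0],0,1],
  [[0.72,0.94,0],0,1],
  [[0.72,0.94,0],0,1],
])

```text
time_s: 12.65
ee_pos: [0.459, -0.1592, 0.2384]
orientation: [-0.0, 0.963, -0.268, -0.001]
contact_force: [0.2, -0.3, 0.3]
gripper_width: 0.996
grasp_force: 0.0
```

>>> drive_tool([
  [[0.36,0.47,0],0,1],
  [[0.72,0.94,0],0,1],
  [[0.72,0.94,0],0,1],
  [[0.72,0.94,0],0,1],
])

```text
time_s: 13.05
ee_pos: [0.4727, -0.2759, 0.2388]
orientation: [-0.001, 0.963, -0.268, -0.001]
contact_force: [-0.3, 0.5, -0.2]
gripper_width: 1.0
grasp_force: 0.0
```

>>> drive_tool([
  [[0,0,0],-0.2,1],
  [[0,0,0],-0.2,1],
  [[0,0,0],-0.2,1],
  [[0,0,0],-0.2,1],
  [[0,0,0],-0.2,1],
])

```text
time_s: 13.55
ee_pos: [0.4728, -0.2729, 0.2392]
orientation: [-0.001, 0.999, 0.046, -0.0]
contact_force: [0.4, 0.5, 0.2]
gripper_width: 1.002
grasp_force: 0.0
```

>>> drive_tool([
  [[0,0,0],-0.194,1],
  [[0,0,0],-0.194,1],
  [[0,0,0],-0.194,1],
  [[0,0,0],-0.194,1],
  [[0,0,0],-0.194,1],
  [[0,0,0],-0.194,1],
])

```text
time_s: 14.15
ee_pos: [0.4729, -0.2741, 0.2397]
orientation: [-0.0, 0.94, 0.34, -0.0]
contact_force: [0.1, 0.8, 0.7]
gripper_width: 1.001
grasp_force: 0.0
```

```bash
cat > g.py <<'E'
from h import *
from scipy.spatial.transform import Rotation as Ro
s=read_state(); w=s["orientation"]; R=Ro.from_quat([*w[1:],w[0]]).as_matrix()
D=np.array([.4745,-.2755,.131]); 
print(s["time_s"],s["ee_pos"],"tool d",(R.T@(D-s["ee_pos"])).round(4),"psi",np.arctan2(R[1,1],R[0,1]).round(3),s["contact_force"].round(1),s["moment"].round(2))
E
python3 g.py
python3 - <<'E'
import sys; sys.path.insert(0,'.')
from h import *
for n in("side","top"):
    p=camera(n)
    for t in("dial_grip","post","small_jar"):
        for r in models.recognise(p,t)[:2]: print(n,t,round(r["conf"],2),toW(p,r["position"]).round(4))
E
```

```text
14.15 [ 0.47288108 -0.27408345  0.23965844] tool d [0.0003 0.0022 0.1087] psi -0.876 [0.1 0.8 0.7] [-0.08  0.    0.03]
side dial_grip 0.56 [ 0.4717 -0.2777  0.0521]
side post 0.63 [ 0.4894 -0.0976  0.0518]
side small_jar 0.81 [ 0.5128 -0.091   0.1237]
side small_jar 0.77 [ 0.3341 -0.0533  0.0625]
top post 0.93 [ 0.5144 -0.0747  0.0491]
top small_jar 0.98 [ 0.3415 -0.0491  0.0636]
top small_jar 0.67 [ 0.516  -0.0808  0.1205]
```

>>> drive_tool([
  [[0,0.02,0.3],0,1],
  [[0,0.02,0.6],0,1],
  [[0,0.02,0.8],0,1],
  [[0,0.02,0.8],0,1],
])

```text
time_s: 14.95
ee_pos: [0.4724, -0.2753, 0.1562]
orientation: [-0.003, 0.94, 0.342, -0.002]
contact_force: [-1.3, -0.1, -0.2]
gripper_width: 1.001
grasp_force: 0.0
```

>>> drive_tool([
  [[0,0,0.1],0,1],
  [[0,0,0.2],0,1],
  [[0,0,0.28],0,1],
  [[0,0,0.28],0,1],
  [[0,0,0.28],0,1],
])

```text
time_s: 15.45
ee_pos: [0.4743, -0.2766, 0.132]
orientation: [0.0, 0.94, 0.342, 0.0]
contact_force: [-0.3, 0.7, -0.5]
gripper_width: 0.997
grasp_force: 0.0
```

>>> drive_tool([
  [[0,0,0],0,0.25],
  [[0,0,0],0,0.25],
  [[0,0,0],0,0.25],
  [[0,0,0],0,0.25],
  [[0,0,0],0,0.25],
  [[0,0,0],0,0.25],
], force=25)

```text
time_s: 16.05
ee_pos: [0.4742, -0.2766, 0.132]
orientation: [0.0, 0.94, 0.342, 0.0]
contact_force: [-0.4, -0.5, 0.2]
gripper_width: 0.247
grasp_force: 0.0
```

>>> drive_tool([
  [[0,0,0],0,0.05],
  [[0,0,0],0,0.05],
  [[0,0,0],0,0.05],
  [[0,0,0],0,0.05],
  [[0,0,0],0,0.05],
  [[0,0,0],0,0.05],
])

```text
time_s: 16.65
ee_pos: [0.4749, -0.2774, 0.1322]
orientation: [0.001, 0.94, 0.342, 0.001]
contact_force: [3.3, -3.3, -2.7]
gripper_width: 0.143
grasp_force: 31.4
```

```bash
python3 g.py
```

```text
16.65 [ 0.47485683 -0.27735034  0.13224124] tool d [ 0.0009 -0.0017  0.0012] psi -0.873 [ 3.3 -3.3 -2.7] [-0.56 -0.52  0.11]
```

>>> drive_tool([
  [[0,0.01,0],0,0.05],
  [[0,0.015,0],0.02,0.05],
  [[0,0.015,0],0.05,0.05],
  [[0,0.015,0],0.08,0.05],
  [[0,0.015,0],0.11,0.05],
  [[0,0.015,0],0.14,0.05],
  [[0,0.015,0],0.17,0.05],
  [[0,0.015,0],0.2,0.05],
], force=50)

```text
time_s: 17.45
ee_pos: [0.4748, -0.2769, 0.1322]
orientation: [-0.001, 0.999, 0.033, -0.001]
contact_force: [-2.2, 2.6, 4.9]
gripper_width: 0.14
grasp_force: 54.4
```

```bash
python3 g.py
```

```text
17.45 [ 0.4748459  -0.27685396  0.13224529] tool d [-0.0003 -0.0014  0.0012] psi -1.505 [-2.2  2.6  4.9] [0.59 0.25 0.18]
```

>>> drive_tool([
  [[0,0,0],0.03,0.05],
  [[0,0,0],0.06,0.05],
  [[0,0,0],0.09,0.05],
  [[0,0,0],0.12,0.05],
  [[0,0,0],0.15,0.05],
  [[0,0,0],0.18,0.05],
  [[0,0,0],0.183,0.05],
  [[0,0,0],0.183,0.05],
])

```text
time_s: 18.25
ee_pos: [0.475, -0.2761, 0.1322]
orientation: [-0.002, 0.968, -0.25, -0.001]
contact_force: [-1.3, 5.6, 4.9]
gripper_width: 0.142
grasp_force: 54.5
```

```bash
python3 g.py
python3 - <<'E'
import sys; sys.path.insert(0,'.')
from h import *
o=[]
for n,a,b in(("top",150,300),("side",180,270)):
    o.append(cv2.resize(camera(n)["image"][a:a+150,b:b+140],None,fx=2.85,fy=2.85,interpolation=2))
cv2.imwrite("pics/e.png",np.hstack(o))
E
```

```text
18.25 [ 0.47504994 -0.2761124   0.13222546] tool d [-0.0008 -0.0003  0.0012] psi -2.076 [-1.3  5.6  4.9] [ 1.03 -0.02  0.19]
```

View pics/e.png

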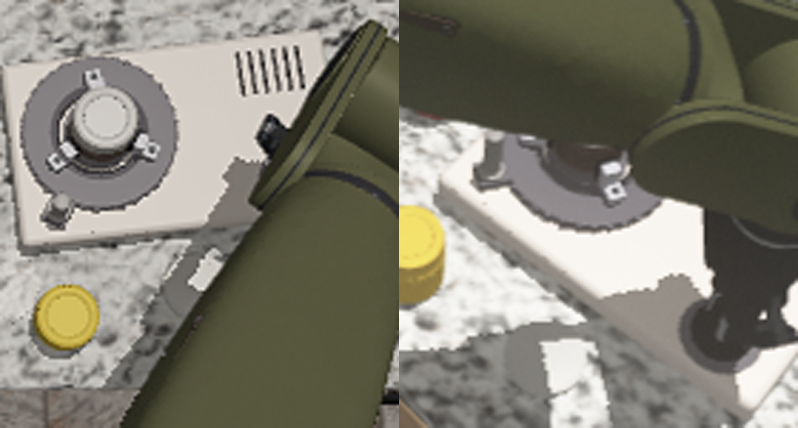

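The jaws are up against the upright jar, the post stands free at lower left (top crop 57,205), and the dial is held at an estimated 1.20 rad. I'll settle for 0.6 s, then hand in.

>>> drive_tool([
  [[0,0,0],0,0.05],
  [[0,0,0],0,0.05],
  [[0,0,0],0,0.05],
  [[0,0,0],0,0.05],
  [[0,0,0],0,0.05],
  [[0,0,0],0,0.05],
])

```text
time_s: 18.95
ee_pos: [0.4751, -0.2761, 0.1322]
orientation: [-0.002, 0.968, -0.25, -0.001]
contact_force: [-1.2, 5.9, 4.8]
gripper_width: 0.142
grasp_force: 54.5
```

```bash
python3 g.py; python3 -c "
from bench import workorder; print(workorder.hand_in())"
```

```text
18.95 [ 0.47506996 -0.27607087  0.13223304] tool d [-0.0008 -0.0002  0.0012] psi -2.076 [-1.2  5.9  4.8] [1.16 0.07 0.16]
the job is handed in; nothing more can be done
None
```

I handed the job in at about 19 s with the jar clamped upright, the post let go and the gripper holding the dial at about 1.20 rad (third mark); the hand-in returned no verdict, and the dial angle is estimated from the gripper's yaw.

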